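# Swing the warming lamp aside and cover the food pot

### The job

Serving is over at this packing station: swing the warming lamp away from over the food pot, all the way round to its stop on the robot's left, and then cover the pot with the lid that fits it, the larger of the two leaning on the sloping stands. Lower the lid gently rather than dropping it, so that it sits flat and fully home, and let go of it. Leave the lamp parked, the pot where it stands, and do not knock over or push about anything else, the small lid included.

Things in the scene. Friction and masses are not known exactly. Their poses are not given: they have to be found in the camera images.
- lamp_arm (a joint): Turn of the warming lamp's level arm about its upright post (rad). 0: the arm points along the lamp base's -x, roughly over the pot; it grows as the arm swings clockwise seen from above, which carries the shade to the robot's left (+y); the stop is at 1.1 (parked), the other stop at -0.3. Stays where it is left: light friction, about 1.2 N at the knob.
- lamp_knob (a point): Centre of the upright round black knob on the lamp's outer end: 28 mm diameter, 26 mm tall, 220 mm from the hinge axis, at height 305 mm. Take it from above. Below it a grey hub (40 mm diameter, top at 278 mm) and the aluminium shade (124 mm diameter, lower edge at 188 mm). The grey arm (22 mm wide, top at 276 mm) runs level from hub to post.
- lamp_hinge (a point): Point on the vertical hinge axis of the lamp, at the height of the knob's centre (305 mm). The post is 22 mm in diameter, on a fixed round foot 110 mm wide; the turning head on the post ends at height 284 mm.
- pot: Open round steel food pot with potatoes in it, below the lamp: 136 mm outer diameter at the rim, 130 mm inside, 100 mm high, loose, about 1 kg. Origin: centre of its underside, z up. The food ends 25 mm below the rim.
- large_lid: The pot's round steel lid, about 0.3 kg, leaning 30 degrees from level on a sloping stand, knob side up and towards the robot's left. Plate 144 mm in diameter, 5 mm thick; below it a round plug 120 mm in diameter, 8 mm deep, that goes loosely into the pot's mouth. Origin: centre of the plate's underside (the face that rests on the pot's rim); z is the lid's axis, out of its top.
- large_lid_knob (a point): Centre of the larger lid's round black knob, on the lid's axis 29 mm above its origin: 28 mm diameter, 22 mm tall; its underside is 13 mm above the plate's top, on a neck 16 mm in diameter. The lid's low edge rests on two short pins of the stand, whose tops are about 3 mm above the plate.
- small_lid: A like lid, too small for the pot: plate 112 mm in diameter, on the other stand (the two stands change places). To be left alone. Origin and axes as for the larger lid.
- small_pot: Bystander: empty small steel pot, 104 mm diameter, 80 mm high. Origin: centre of its underside.
- spice_jar: Bystander: glass jar with a steel cap, 48 mm diameter, 90 mm high, between the pot and the stands. Origin: centre of its underside.
- meal_bowl: Bystander: one closed white meal bowl, 156 mm diameter, 50 mm high, on the robot's side of the stands. Origin: centre of the underside.
- cup: Bystander: white cup, 72 mm diameter, 80 mm high. Origin: centre of its underside.
- spoon: Bystander: spoon lying on the table on the robot's left. Origin: centre of its underside.
Mind the look-alikes: they are no part of the job. Leave any blue look-alike of the pot alone.

How it is judged:
By the outcome, as a careful person would: the job done as asked, in the order asked, and still so for the second after the job is handed in, with the robot touching nothing.
It also fails if it takes over 70 s, if anything falls off the work surface, if the arm or the gripper's body presses on something with over 40 N, if the wrist force passes 120 N, or if a joint passes its speed limit or range.

### The arm

A 6-joint arm with a two-finger parallel gripper is mounted at the origin on the work surface. World frame = base frame: x ahead of the robot, y to its left, z up, the work surface at z = 0. Lengths are in m, angles in rad, forces in N, time in s.
With the tool pointing down it reaches from about 0.375 to 0.925 m from the base axis. Payload 5.7 kg.
Tool frame: the origin (TCP) lies on the centre line of the jaws, within the pads' length; the fingertips stand 14 mm ahead of it and the grasp point (between the pads) lies 5 mm behind it; z points along the fingers, y is the direction in which the jaws open and shut (so a half turn about z gives the same grasp; the last joint's range is limited). The gripper opens to 85 mm and grips with 20 to 120 N. Pads are 22 mm wide; open, the fingers measure 114 mm over their backs; the gripper's body (76 mm by 85 mm) begins 54 mm behind the grasp point. The pads swing forward as they close: fully open they stand 13 mm farther back than shut.
Start: joints at [-1.247, 0.359, 1.51, -0, 1.272, -0.115], TCP at [0.255, -0.543, 0.245] pointing down, gripper open.
Joint ranges: [-2.97, 2.97], [-1.01, 2.36], [0.21, 2.38], [-0.96, 4.11], [0.2, 2.71], [-2.98, 2.98]. Speed limits (rad/s): [2.39, 2.39, 3.14, 3.14, 3.14, 3.14].

### API

Orientations are given as a unit quaternion [w, x, y, z].
In Python, from station import * gives the robot as it stands. The module is installed in compiled form; this text tells all that it offers.
- The arm moves only by the shell command python3 -m jog 'ROWS' [FORCE]. ROWS is JSON, a list that holds one entry, the list of rows, each a list of 7 numbers: the shift along the tool's x, y, z scaled (see below), then the turn, a rotation vector about the tool's x, y, z scaled (see below), then the opening, from -1 (shut) to 1 (fully open), so that 0 is half open. A call has 1 to 20 rows; each row is the pose to reach, as a shift and turn from the pose commanded when the call began, along the tool's axes at that moment; what a row does not reach only later rows make up. The controller multiplies each number of a shift by 0.75 m and each number of a turn by 45 degrees. A row lasts 1/12 s, in which the tool goes at most 41.7 mm and 7.16 degrees, less where a joint would pass 70% of its speed; a pose out of reach is approached as far as the arm can. A call with a number of a shift or a turn outside -1 to 1 is refused whole. A call with a gripper value outside its range is refused whole. The fingers move at their own pace and stop on an object; FORCE is the grip in N (left out, the last holds). Time passes only in rows, so rows that repeat a pose let the fingers close. It gives the time, the measured TCP pose, the force and the opening at its end, in the units of the state.
- read_state(): the state, without advancing time (a new reading comes with each control period).
- grab_frame(name): name is "scene" or "top" or "wrist"; returns the picture (420x560x3 uint8, red, green, blue); there is no depth.
- get_calibration(name): a dict with "fx", "fy", "cx", "cy" (pixels), "R" (3x3) and "t" (3): a world point X has camera coordinates R X + t. Camera axes: x right, y down, z forward; pixel columns grow to the right and rows downward; lengths in m; the calibration is good to about 2 mm. A picture is of the moment at which its call begins: read the wrist's pose just before it. get_calibration takes no time and is no camera call; for the wrist camera it gives the pose at the moment of the call.
- finish_job(): hands the job in, once; it reports no verdict.
The state is a dict: "time": time; "qpos": joint angles; "qvel": joint speeds; "joint_torque": joint torques, N m; "tool_pos": TCP position; "ee_rot": TCP orientation; "contact_force": force on the tool from outside, world axes, zero at the start; "torque": the same for the moment, N m; "finger_gap": finger opening in m.
Only numpy, scipy, OpenCV 4.12 (cv2) and the standard library are available. Lean on these libraries where they do the work, as an engineer would, in place of code of your own. Each camera call takes 0.05 s, during which the arm holds its last target.

## Working session

There is one attempt and no reset: what is moved stays moved. The work goes in short steps, Python scripts to look and compute and a shell command to move; the robot and the scene stay as the last step left them, time stands still between calls to the robot, and variables do not carry over. Pictures are saved under pics/ and viewed, and the job is handed in when it is done.

```bash
mkdir -p pics
python3 - <<'E'
from station import *
import cv2
s=read_state();print(s)
for n in ["scene","top","wrist"]:
    c=get_calibration(n);print(n,c)
    cv2.imwrite(f"pics/{n}0.png",cv2.cvtColor(grab_frame(n),cv2.COLOR_RGB2BGR))
E
```

```text
{'time': 0.0, 'qpos': array([-1.24711832e+00,  3.59483896e-01,  1.51144358e+00, -1.63052818e-05,
        1.27249792e+00, -1.15133689e-01]), 'qvel': array([ 0.00059961,  0.0003443 , -0.00166507,  0.00222529,  0.00028854,
        0.00050292]), 'joint_torque': array([ 1.14088823e-03, -5.27617836e+01, -2.78616893e+01,  2.03001707e-05,
        1.31669466e-02, -2.44762026e-05]), 'tool_pos': array([ 0.25467701, -0.54253934,  0.24446189]), 'ee_rot': array([-9.10582164e-04,  9.76026006e-01,  2.17652007e-01, -1.03126934e-04]), 'contact_force': array([-0.24600517, -0.64139254, -0.10982677]), 'torque': array([-0.01293274, -0.01018307,  0.01489033]), 'finger_gap': 0.08543323266984947}
scene {'fx': 390.5370863363581, 'fy': 390.5370863363581, 'cx': 283.5745400228418, 'cy': 203.1948424950761, 'R': array([[-0.35027398,  0.93655459,  0.01317728],
       [ 0.50923486,  0.20222519, -0.83653143],
       [-0.78612213, -0.28630486, -0.54776047]]), 't': array([ 0.20671875, -0.10598333,  1.67397729])}
top {'fx': 543.1963649394437, 'fy': 543.1963649394437, 'cx': 281.9460168721433, 'cy': 206.81021592119455, 'R': array([[ 0.00641482, -0.99994737,  0.0080062 ],
       [-0.99780664, -0.00692819, -0.06583237],
       [ 0.06588437, -0.00756634, -0.99779858]]), 't': array([-0.05094597,  0.51383409,  1.51837846])}
wrist {'fx': 345.9284083630163, 'fy': 345.9284083630163, 'cx': 276.4382038221694, 'cy': 203.37808115798512, 'R': array([[ 0.4243385 , -0.90550114, -0.00212861],
       [-0.86031543, -0.40389455,  0.31100892],
       [-0.28247867, -0.13014179, -0.95040461]]), 't': array([-0.59733501, -0.03959109,  0.38129824])}
```

View pics/scene0.png

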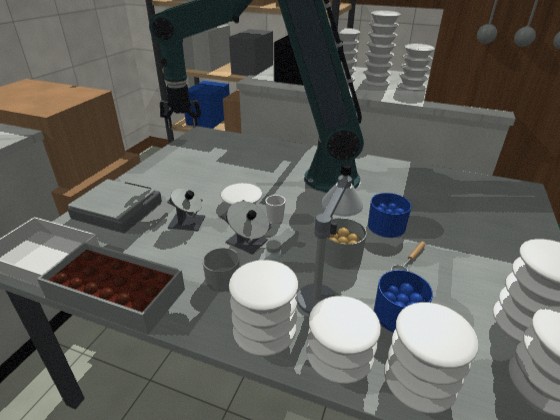

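View pics/top0.png

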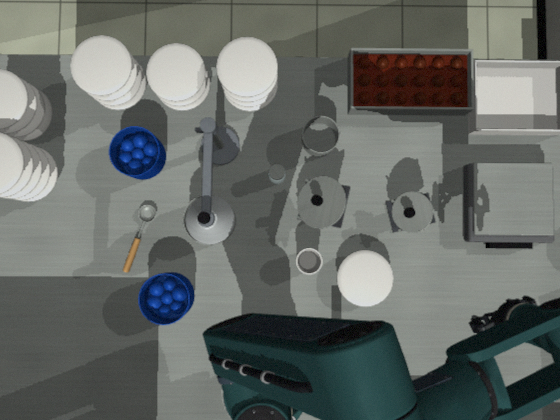

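View pics/wrist0.png

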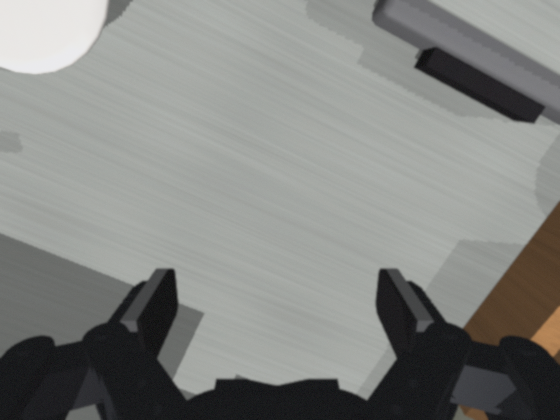

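Scene view: the lamp knob is near (343,172), the food pot with potatoes at (345,240), two blue look-alike pots at (389,214) and (404,297), the larger lid at (247,222) and the smaller at (186,205). In the top view the lamp knob is at (204,217), the post at (208,125), the larger lid's knob at (317,200) and the smaller lid's knob at (409,212). I'll check these in close crops.

```bash
cat > h.py <<'E'
import numpy as np,cv2
from station import *
from scipy.spatial.transform import Rotation as Ro
def cam(n):
    c=get_calibration(n);return {k:np.array(v) if k in "Rt" else v for k,v in c.items()}
def ray(c,p):
    d=np.array([(p[0]-c['cx'])/c['fx'],(p[1]-c['cy'])/c['fy'],1.]);R=c['R']
    return -R.T@c['t'],R.T@d
def onz(c,p,z):
    o,d=ray(c,p);return o+d*(z-o[2])/d[2]
def proj(c,X):
    q=c['R']@np.array(X)+c['t'];return np.array([c['cx']+c['fx']*q[0]/q[2],c['cy']+c['fy']*q[1]/q[2]])
def tri(l):
    A=np.zeros((3,3));b=np.zeros(3)
    for c,p in l:
        o,d=ray(c,p);d=d/np.linalg.norm(d);M=np.eye(3)-np.outer(d,d);A+=M;b+=M@o
    X=np.linalg.solve(A,b);return X,[proj(c,X)-p for c,p in l]
def save(im,n,roi=None,k=1):
    im=cv2.cvtColor(im,cv2.COLOR_RGB2BGR)
    if roi: x0,x1,y0,y1=roi;im=im[y0:y1,x0:x1]
    cv2.imwrite("pics/"+n,cv2.resize(im,None,fx=k,fy=k,interpolation=cv2.INTER_NEAREST))
def dark(im,roi,th=45):
    x0,x1,y0,y1=roi
    m=(im[y0:y1,x0:x1].max(2)<th).astype(np.uint8)
    n,l,s,c=cv2.connectedComponentsWithStats(m)
    return [(np.round(c[i]+[x0,y0],1),s[i][2:].tolist()) for i in range(1,n) if s[i][4]>15]
def torows(dp):  # world shift -> tool scaled
    s=read_state();q=s['ee_rot'];R=Ro.from_quat([q[1],q[2],q[3],q[0]]).as_matrix()
    return R.T@np.array(dp)/0.75
E
python3 - <<'E'
from h import *
t=cv2.cvtColor(cv2.imread('pics/top0.png'),cv2.COLOR_BGR2RGB);s=cv2.cvtColor(cv2.imread('pics/scene0.png'),cv2.COLOR_BGR2RGB)
print(dark(t,(180,440,170,260)));print(dark(s,(160,380,150,260)))
a=cv2.resize(t[110:260,180:450],None,fx=2.9,fy=2.9);b=cv2.resize(s[150:290,160:420],None,fx=3,fy=3)
save(a,'ct.png');save(b,'cs.png')
E
```

```text
[(array([316.4, 199.7]), [12, 11, 91]), (array([409., 212.]), [11, 11, 85]), (array([203.6, 217.2]), [12, 12, 111])]
[(array([331.6, 166.7]), [57, 42, 1463]), (array([189., 195.]), [9, 9, 53]), (array([180.5, 216.4]), [10, 18, 111]), (array([251.1, 215. ]), [9, 9, 64]), (array([332.8, 228.7]), [7, 10, 57]), (array([241. , 239.1]), [12, 9, 55]), (array([249.8, 245.8]), [24, 15, 73])]
```

View pics/ct.png

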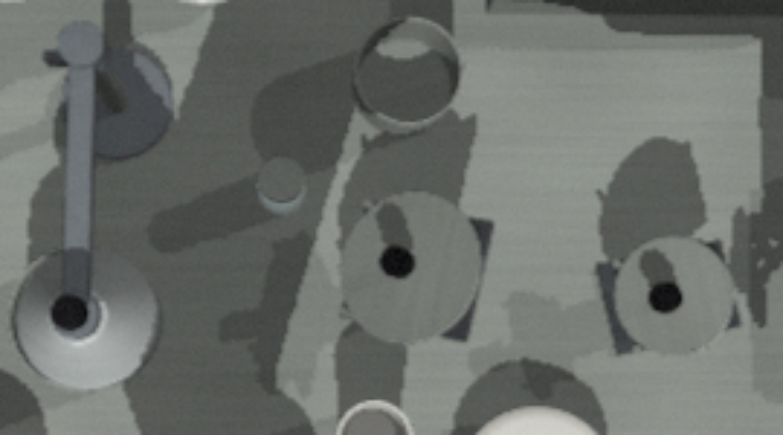

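View pics/cs.png

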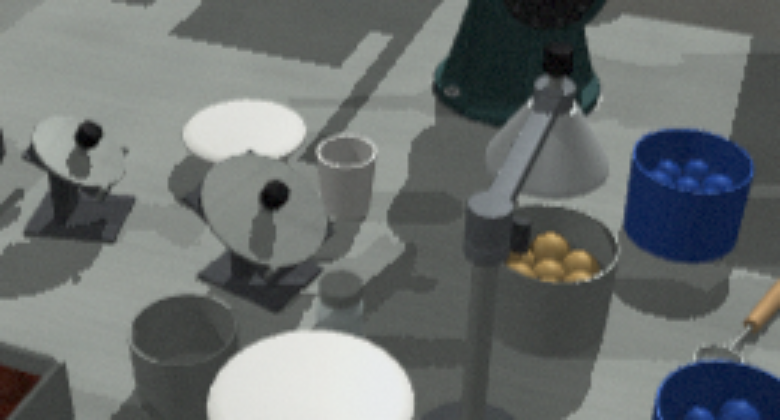

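The crops confirm it. The larger lid's plate is about 50 px wide in the top view with its knob at (316,200); the other lid is about 42 px wide at (409,212). The lamp knob is at (204,217) and the food pot, with potatoes, is the grey one under the shade.

Run:
```python
from h import *
T=cam('top');S=cam('scene')
k=onz(T,(203.6,217.2),.316);h=onz(T,(207.6,124.5),.284);print('knob',k,'hinge',h,np.hypot(*(k-h)[:2]), 'scene check',proj(S,[k[0],k[1],.305]))
kn,r=tri([(T,(316.4,199.7)),(S,(251.1,215.))]);print('lidknob',kn,r)
ks,r=tri([(T,(409,212.)),(S,(189,195.))]);print('smallknob',ks,r)
k2=kn; 
for a in np.linspace(0,1.1,6):
    b=np.arctan2(*( (k-h)[:2][::-1]))
    print(round(a,2), h[:2]+.22*np.array([np.cos(b-a),np.sin(b-a)]))
s=read_state();q=s['ee_rot'];print(Ro.from_quat([q[1],q[2],q[3],q[0]]).as_matrix().round(3))
```

```text
knob [0.46955948 0.13244177 0.316     ] hinge [0.6896176  0.13087358 0.284     ] 0.2200637113599761 scene check [344.04526329 169.38200726]
lidknob [ 0.5265876  -0.13657313  0.11633056] [array([-0.48443378,  0.1936291 ]), array([-0.43592216, -0.03250122])]
smallknob [ 0.49565541 -0.38214959  0.11621726] [array([-0.39562694,  0.19795383]), array([-0.34318894, -0.04937208])]
0.0 [0.46962319 0.13244131]
0.22 [0.47526774 0.18041283]
0.44 [0.49124505 0.22599629]
0.66 [0.51678493 0.26699436]
0.88 [0.55065623 0.30143071]
1.1 [0.59122617 0.32764534]
[[ 0.905  0.425 -0.   ]
 [ 0.425 -0.905  0.001]
 [ 0.    -0.001 -1.   ]]
```

```bash
cat >> h.py <<'E'
def Rdown(yaw_y): # tool down, tool y at heading yaw_y (deg)
    a=np.radians(yaw_y);y=np.array([np.cos(a),np.sin(a),0]);z=np.array([0,0,-1.]);return np.c_[np.cross(y,z),y,z]
def Rnow():
    q=read_state()['ee_rot'];return Ro.from_quat([q[1],q[2],q[3],q[0]]).as_matrix()
def plan(wps):
    s=read_state();R=Rnow();p=s['tool_pos']
    print('p',p.round(4),'yawy',np.degrees(np.arctan2(R[1,1],R[0,1])).round(1),'zax',R[:,2].round(3),'F',s['contact_force'].round(1),'gap',round(s['finger_gap'],4),'t',s['time'],'q6',s['qpos'][5].round(2))
    for P,Rt in wps:
        print((R.T@(np.array(P)-p)/.75).round(4), (Ro.from_matrix(R.T@Rt).as_rotvec(degrees=True)/45).round(4))
E
python3 - <<'E'
from h import *
plan([((.30,-.5,.33),Rdown(-50)),((.43,-.2,.40),Rdown(-35)),((.4696,.1324,.40),Rdown(-20)),((.4696,.1324,.40),Rdown(90))])
E
```

```text
p [ 0.2547 -0.5427  0.2446] yawy -64.9 zax [-0.     0.001 -1.   ] F [ 0.  -1.2  0.2] gap 0.0854 t 0.15 q6 -0.12
[ 0.0788 -0.026  -0.1138] [-0.0018 -0.0005 -0.3303]
[ 0.4057 -0.3147 -0.2066] [-0.0017 -0.0007 -0.6636]
[ 0.6418 -0.6935 -0.206 ] [-0.0016 -0.001  -0.9969]
[ 0.6418 -0.6935 -0.206 ] [-2.0000e-04 -2.6000e-03 -3.4414e+00]
```

```bash
python3 -m jog '[[[0.03,-0.01,-0.05,0,0,-0.1,1],[0.079,-0.026,-0.114,0,0,-0.3,1],[0.15,-0.08,-0.13,0,0,-0.4,1],[0.2,-0.14,-0.15,0,0,-0.5,1],[0.25,-0.18,-0.17,0,0,-0.6,1],[0.3,-0.22,-0.18,0,0,-0.7,1],[0.35,-0.26,-0.2,0,0,-0.8,1],[0.406,-0.315,-0.206,0,0,-0.9,1],[0.43,-0.36,-0.206,0,0,-1,1],[0.46,-0.4,-0.206,0,0,-1,1],[0.49,-0.45,-0.206,0,0,-1,1],[0.52,-0.5,-0.206,0,0,-1,1],[0.55,-0.55,-0.206,0,0,-1,1],[0.58,-0.6,-0.206,0,0,-1,1],[0.61,-0.65,-0.206,0,0,-1,1],[0.63,-0.68,-0.206,0,0,-1,1],[0.642,-0.6935,-0.206,0,0,-1,1],[0.642,-0.6935,-0.206,0,0,-1,1]]]' 30
python3 - <<'E'
from h import *
plan([((.4696,.1324,.40),Rdown(25)),((.4696,.1324,.40),Rdown(90))])
E
```

```text
time: 1.65
tool_pos: [0.4668, 0.118, 0.3997]
ee_rot: [0.0, 0.818, 0.575, 0.0]
contact_force: [0.4, -0.0, -0.2]
finger_gap: 0.0852
p [0.4668 0.118  0.3997] yawy -19.9 zax [ 0.  0. -1.] F [ 0.4 -0.  -0.2] gap 0.0852 t 1.65 q6 0.45
[ 0.0193 -0.003  -0.0004] [ 1.000e-04  0.000e+00 -9.967e-01]
[ 0.0193 -0.003  -0.0004] [ 0.      0.     -2.4411]
```

```bash
python3 -m jog '[[[0,0,0,0,0,-0.16,1],[0,0,0,0,0,-0.32,1],[0,0,0,0,0,-0.48,1],[0,0,0,0,0,-0.64,1],[0,0,0,0,0,-0.8,1],[0,0,0,0,0,-1,1],[0,0,0,0,0,-1,1]]]'
python3 -m jog '[[[0,0,0,0,0,-0.16,1],[0,0,0,0,0,-0.32,1],[0,0,0,0,0,-0.48,1],[0,0,0,0,0,-0.64,1],[0,0,0,0,0,-0.8,1],[0,0,0,0,0,-1,1],[0,0,0,0,0,-1,1]]]'
python3 -m jog '[[[0,0,0,0,0,-0.16,1],[0,0,0,0,0,-0.32,1],[0,0,0,0,0,-0.44,1],[0,0,0,0,0,-0.44,1],[0,0,0,0,0,-0.44,1],[0,0,0,0,0,-0.44,1]]]'
python3 - <<'E'
from h import *
plan([((.4696,.1324,.40),Rdown(90)),((.4696,.1324,.303),Rdown(90))])
W=cam('wrist')
im=grab_frame('wrist');save(im,'w1.png');print(proj(W,[.4696,.1324,.316]))
E
```

```text
time: 2.23
tool_pos: [0.467, 0.1159, 0.3993]
ee_rot: [-0.0, 0.533, 0.846, -0.0]
contact_force: [-0.9, 0.3, -0.5]
finger_gap: 0.0855
time: 2.82
tool_pos: [0.467, 0.1158, 0.3994]
ee_rot: [-0.0, 0.169, 0.986, -0.0]
contact_force: [-0.4, -0.1, 0.1]
finger_gap: 0.0855
time: 3.32
tool_pos: [0.4671, 0.1159, 0.3995]
ee_rot: [-0.0, 0.002, 1.0, 0.0]
contact_force: [-0.8, 0.1, -1.2]
finger_gap: 0.0854
p [0.4671 0.1159 0.3995] yawy 89.8 zax [-0.  0. -1.] F [-0.8  0.1 -1.2] gap 0.0854 t 3.3167 q6 -1.47
[-0.0032  0.0221 -0.0007] [ 0.0001 -0.0005 -0.005 ]
[-0.0032  0.0221  0.1287] [ 0.0001 -0.0005 -0.005 ]
[299.07253104 221.77455515]
```

View pics/w1.png

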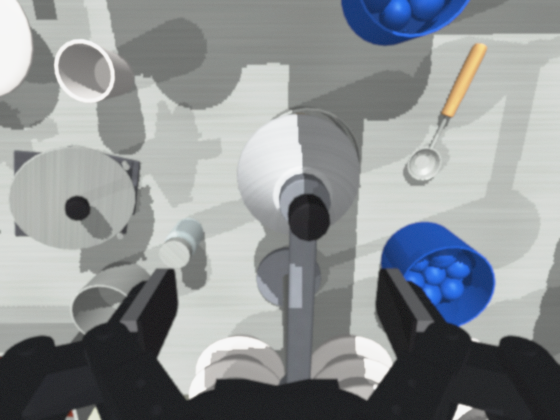

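The wrist view shows the lamp knob at about (309,216), roughly 10 px from the prediction, so I'll refine it.

Run:
```python
from h import *
W=cam('wrist');T=cam('top')
im=cv2.cvtColor(cv2.imread('pics/w1.png'),cv2.COLOR_BGR2RGB)
d=dark(im,(270,350,180,250));print(d)
x0=285;m=(im[190:245,285:335].max(2)<25).astype(np.uint8);c,_=cv2.findContours(m,cv2.RETR_EXTERNAL,cv2.CHAIN_APPROX_NONE)
for q in c:
    if len(q)>20: print(cv2.minEnclosingCircle(q))
p=d[0][0]
for z in (.305,.31,.318): print(z,onz(W,p,z),onz(T,(203.6,217.2),z))
print(tri([(W,p),(T,(203.6,217.2))]), -W['R'].T@W['t'])
```

```text
[(array([312.7, 215. ]), [40, 45, 901])]
0.305 [0.46895788 0.14244836 0.305     ] [0.47006398 0.13394322 0.305     ]
0.31 [0.46713495 0.14189602 0.31      ] [0.46983466 0.13326074 0.31      ]
0.318 [0.46421825 0.14101229 0.318     ] [0.46946775 0.13216878 0.318     ]
(array([0.47071462, 0.13898264, 0.2986884 ]), [array([-5.87465002, -0.70233672]), array([-1.81447863, -0.16906933])]) [0.3874877  0.11776348 0.52845905]
```

Run:
```python
from h import *
plan([((.4695,.136,.40),Rdown(90)),((.4695,.136,.302),Rdown(90))])
W=cam('wrist');print(proj(W,[ 0.5265876,-0.13657313,0.11633056]))
im=cv2.cvtColor(cv2.imread('pics/w1.png'),cv2.COLOR_BGR2RGB);print(dark(im,(50,110,180,230),30))
```

```text
p [0.4672 0.1159 0.3995] yawy 89.8 zax [-0.  0. -1.] F [-0.   0.4 -0.2] gap 0.0854 t 3.3667 q6 -1.47
[-0.003   0.0269 -0.0006] [ 0.0001 -0.0004 -0.0043]
[-0.0031  0.0268  0.1301] [ 0.0001 -0.0004 -0.0043]
[ 74.56085507 207.5747555 ]
[]
```

```bash
python3 -m jog '[[[-0.001,0.01,0,0,0,0,1],[-0.003,0.027,0.01,0,0,0,1],[-0.003,0.027,0.04,0,0,0,1],[-0.003,0.027,0.08,0,0,0,1],[-0.003,0.027,0.11,0,0,0,1],[-0.003,0.027,0.125,0,0,0,1],[-0.003,0.027,0.13,0,0,0,1],[-0.003,0.027,0.13,0,0,0,1],[-0.003,0.027,0.13,0,0,0,1]]]'
python3 - <<'E'
from h import *
plan([])
save(grab_frame('wrist'),'w2.png')
E
```

```text
time: 4.12
tool_pos: [0.4701, 0.1365, 0.3028]
ee_rot: [0.0, 0.001, 1.0, 0.0]
contact_force: [-0.1, 0.0, -0.9]
finger_gap: 0.0856
p [0.4701 0.1365 0.3028] yawy 89.9 zax [ 0.001  0.    -1.   ] F [-0.1  0.  -0.9] gap 0.0856 t 4.1167 q6 -1.43
```

View pics/w2.png

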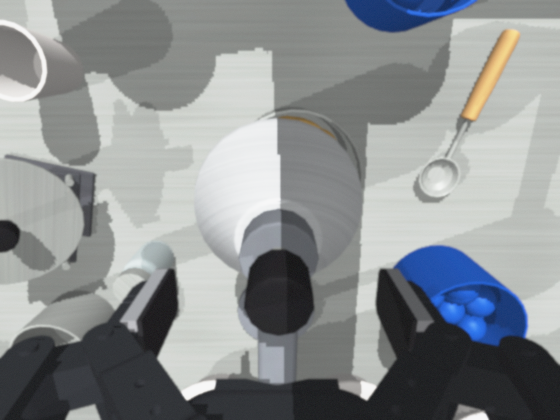

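The knob, at about (279,290), is centred between the fingers at (155,300) and (400,300). Closing.

```bash
python3 -m jog '[[[0,0,0,0,0,0,0.3],[0,0,0,0,0,0,-0.2],[0,0,0,0,0,0,-0.4],[0,0,0,0,0,0,-0.6],[0,0,0,0,0,0,-0.8],[0,0,0,0,0,0,-0.8],[0,0,0,0,0,0,-0.8],[0,0,0,0,0,0,-0.8],[0,0,0,0,0,0,-0.8]]]' 25
python3 - <<'E'
from h import *
h=np.array([.6896,.1309]);p=read_state()['tool_pos'];v=p[:2]-h;print(np.linalg.norm(v));b=np.arctan2(v[1],v[0]);r=.22
plan([((*(h+r*np.array([np.cos(b-a),np.sin(b-a)])),p[2]),Rdown(90-np.degrees(a))) for a in np.arange(.07,.785,.0714)])
E
```

```text
time: 4.92
tool_pos: [0.4697, 0.1362, 0.3026]
ee_rot: [0.0, 0.001, 1.0, 0.0]
contact_force: [-1.9, 0.6, 4.7]
finger_gap: 0.0271
0.21995841424579146
p [0.4697 0.1362 0.3026] yawy 89.9 zax [ 0.001  0.    -1.   ] F [-1.9  0.6  4.7] gap 0.0271 t 4.9167 q6 -1.43
[-0.0011  0.0205  0.    ] [0.0004 0.0007 0.0878]
[-0.0038  0.0413  0.    ] [0.0004 0.0007 0.1787]
[-0.008   0.0618  0.    ] [0.0004 0.0007 0.2696]
[-0.0136  0.082   0.    ] [0.0004 0.0007 0.3605]
[-0.0206  0.1017  0.    ] [0.0005 0.0007 0.4514]
[-0.0291  0.1208  0.    ] [5.000e-04 6.000e-04 5.423e-01]
[-3.880e-02  1.394e-01  1.000e-04] [5.000e-04 6.000e-04 6.332e-01]
[-4.990e-02  1.571e-01  1.000e-04] [5.000e-04 6.000e-04 7.242e-01]
[-6.220e-02  1.741e-01  1.000e-04] [6.000e-04 6.000e-04 8.151e-01]
[-7.570e-02  1.901e-01  1.000e-04] [6.00e-04 6.00e-04 9.06e-01]
[-9.030e-02  2.051e-01  1.000e-04] [6.000e-04 6.000e-04 9.969e-01]
```

```bash
python3 -m jog '[[[0,0.01,0,0,0,0.044,-0.8],[-0.001,0.0205,0,0,0,0.088,-0.8],[-0.0038,0.0413,0,0,0,0.179,-0.8],[-0.008,0.0618,0,0,0,0.27,-0.8],[-0.0136,0.082,0,0,0,0.36,-0.8],[-0.0206,0.1017,0,0,0,0.451,-0.8],[-0.029,0.121,0,0,0,0.542,-0.8],[-0.039,0.139,0,0,0,0.633,-0.8],[-0.05,0.157,0,0,0,0.724,-0.8],[-0.062,0.174,0,0,0,0.815,-0.8],[-0.0757,0.19,0,0,0,0.906,-0.8],[-0.0903,0.205,0,0,0,0.997,-0.8],[-0.0903,0.205,0,0,0,0.997,-0.8],[-0.0903,0.205,0,0,0,0.997,-0.8]]]'
python3 - <<'E'
from h import *
h=np.array([.6896,.1309]);p=read_state()['tool_pos'];v=p[:2]-h;print(np.linalg.norm(v));b=np.arctan2(v[1],v[0]);r=.22
R=Rnow();y0=np.degrees(np.arctan2(R[1,1],R[0,1]))
print('ang',np.pi-b%(2*np.pi))
plan([((*(h+r*np.array([np.cos(b-a),np.sin(b-a)])),p[2]),Rdown(y0-np.degrees(a))) for a in np.arange(.05,.42,.05)])
E
```

```text
time: 6.08
tool_pos: [0.5367, 0.2927, 0.3026]
ee_rot: [-0.002, 0.382, 0.924, 0.002]
contact_force: [-6.1, 6.8, 7.2]
finger_gap: 0.0269
0.22266644646551728
ang 0.8136480635861907
p [0.5367 0.2927 0.3026] yawy 45.1 zax [-0.002  0.004 -1.   ] F [-6.1  6.8  7.2] gap 0.0269 t 6.0833 q6 -0.4
[-0.0044  0.0145  0.    ] [ 0.0021 -0.0055  0.0637]
[-0.0059  0.0291  0.    ] [ 0.002  -0.0056  0.1273]
[-0.0082  0.0436  0.    ] [ 0.0018 -0.0056  0.191 ]
[-0.0112  0.058   0.0001] [ 0.0017 -0.0057  0.2547]
[-0.0149  0.0722  0.0001] [ 0.0016 -0.0057  0.3183]
[-0.0193  0.0861  0.0001] [ 0.0014 -0.0058  0.382 ]
[-0.0244  0.0999  0.0001] [ 0.0013 -0.0058  0.4456]
[-3.020e-02  1.134e-01  1.000e-04] [ 0.0011 -0.0059  0.5093]
```

Run:
```python
from h import *
h=np.array([.690,.1345]);p=read_state()['tool_pos'];v=p[:2]-h;print(np.linalg.norm(v));b=np.arctan2(v[1],v[0]);r=.2215
R=Rnow();y0=np.degrees(np.arctan2(R[1,1],R[0,1]))
print('ang',np.pi-b%(2*np.pi))
plan([((*(h+r*np.array([np.cos(b-a),np.sin(b-a)])),p[2]),Rdown(y0-np.degrees(a))) for a in np.arange(.05,.42,.05)])
```

```text
0.22034204440552982
ang 0.8011063931834905
p [0.5367 0.2927 0.3026] yawy 45.1 zax [-0.002  0.004 -1.   ] F [-6.1  6.8  7.2] gap 0.0269 t 6.0833 q6 -0.4
[0.0009 0.0148 0.    ] [ 0.0021 -0.0055  0.0637]
[-0.0005  0.0295  0.0001] [ 0.002  -0.0056  0.1273]
[-0.0026  0.0441  0.0001] [ 0.0018 -0.0056  0.191 ]
[-0.0054  0.0586  0.0001] [ 0.0017 -0.0057  0.2547]
[-0.0089  0.0729  0.0001] [ 0.0016 -0.0057  0.3183]
[-0.0132  0.0871  0.0001] [ 0.0014 -0.0058  0.382 ]
[-1.82e-02  1.01e-01  1.00e-04] [ 0.0013 -0.0058  0.4456]
[-2.380e-02  1.146e-01  1.000e-04] [ 0.0011 -0.0059  0.5093]
```

```bash
python3 -m jog '[[[0.001,0.007,0,0,0,0.03,-0.8],[0.001,0.015,0,0,0,0.064,-0.8],[0.0,0.0295,0,0,0,0.127,-0.8],[-0.0026,0.044,0,0,0,0.191,-0.8],[-0.0054,0.0586,0,0,0,0.255,-0.8],[-0.0089,0.073,0,0,0,0.318,-0.8],[-0.0089,0.073,0,0,0,0.318,-0.8]]]'
python3 - <<'E'
from h import *
h=np.array([.690,.1345]);p=read_state()['tool_pos'];v=p[:2]-h;print(np.linalg.norm(v));b=np.arctan2(v[1],v[0]);r=.2215
R=Rnow();y0=np.degrees(np.arctan2(R[1,1],R[0,1]))
print('ang',np.pi-b%(2*np.pi), 'F tool',R.T@read_state()['contact_force'])
plan([((*(h+r*np.array([np.cos(b-a),np.sin(b-a)])),p[2]),Rdown(y0-np.degrees(a))) for a in np.arange(.02,.2,.02)])
E
```

```text
time: 6.67
tool_pos: [0.582, 0.3266, 0.3026]
ee_rot: [-0.001, 0.495, 0.869, 0.002]
contact_force: [-2.7, 5.5, 4.6]
finger_gap: 0.0274
0.2203876266813256
ang 1.058437608085267 F tool [ 6.11501725  0.52778379 -4.5849428 ]
p [0.582  0.3266 0.3026] yawy 30.6 zax [ 0.001  0.004 -1.   ] F [-2.7  5.5  4.6] gap 0.0274 t 6.6667 q6 -0.13
[0.0013 0.0059 0.    ] [ 0.0036 -0.0038  0.0255]
[0.001  0.0118 0.    ] [ 0.0036 -0.0038  0.0509]
[0.0006 0.0177 0.0001] [ 0.0035 -0.0039  0.0764]
[0.     0.0236 0.0001] [ 0.0035 -0.0039  0.1019]
[-0.0007  0.0295  0.0001] [ 0.0034 -0.0039  0.1273]
[-0.0014  0.0353  0.0001] [ 0.0034 -0.004   0.1528]
[-0.0023  0.0412  0.0001] [ 0.0034 -0.004   0.1783]
[-0.0033  0.047   0.0001] [ 0.0033 -0.004   0.2037]
[-0.0045  0.0528  0.0001] [ 0.0033 -0.0041  0.2292]
```

```bash
python3 -m jog '[[[0.001,0.003,0,0,0,0.013,-0.8],[0.001,0.006,0,0,0,0.025,-0.8],[0.001,0.009,0,0,0,0.038,-0.8],[0.001,0.012,0,0,0,0.05,-0.8],[0.001,0.012,0,0,0,0.05,-0.8]]]'
python3 - <<'E'
from h import *
h=np.array([.690,.1345]);p=read_state()['tool_pos'];v=p[:2]-h;b=np.arctan2(v[1],v[0])
print('ang',np.pi-b%(2*np.pi), 'F tool',Rnow().T@read_state()['contact_force'])
E
```

```text
time: 7.08
tool_pos: [0.5884, 0.3301, 0.3026]
ee_rot: [-0.0, 0.511, 0.859, 0.001]
contact_force: [-1.1, 1.9, 3.9]
finger_gap: 0.0271
ang 1.0916794289876481 F tool [ 2.16277561 -0.03774427 -3.91873273]
```

```bash
python3 -m jog '[[[0.0,0.003,0,0,0,0.013,-0.8],[0.0,0.006,0,0,0,0.025,-0.8],[0.0,0.009,0,0,0,0.038,-0.8],[0.0,0.009,0,0,0,0.038,-0.8]]]'
python3 - <<'E'
from h import *
h=np.array([.690,.1345]);p=read_state()['tool_pos'];v=p[:2]-h;b=np.arctan2(v[1],v[0])
print('ang',np.pi-b%(2*np.pi), 'F tool',Rnow().T@read_state()['contact_force'])
E
```

```text
time: 7.42
tool_pos: [0.5944, 0.3331, 0.3026]
ee_rot: [-0.0, 0.524, 0.852, 0.001]
contact_force: [-1.5, 1.9, 5.6]
finger_gap: 0.0272
ang 1.1221945711683867 F tool [ 2.42532503 -0.49580331 -5.5553686 ]
```

```bash
for i in 1; do python3 -m jog '[[[0.0,0.003,0,0,0,0.013,-0.8],[0.0,0.006,0,0,0,0.025,-0.8],[0.0,0.009,0,0,0,0.038,-0.8],[0.0,0.012,0,0,0,0.05,-0.8],[0.0,0.012,0,0,0,0.05,-0.8]]]'; done
python3 - <<'E'
from h import *
h=np.array([.690,.1345]);p=read_state()['tool_pos'];v=p[:2]-h;b=np.arctan2(v[1],v[0])
print('ang',np.pi-b%(2*np.pi), np.linalg.norm(v),'F tool',Rnow().T@read_state()['contact_force'])
E
```

```text
time: 7.83
tool_pos: [0.5998, 0.3355, 0.3025]
ee_rot: [-0.002, 0.541, 0.841, -0.002]
contact_force: [-9.9, -3.2, 10.2]
finger_gap: 0.0272
ang 1.149014634273018 0.22032299072996298 F tool [  1.1682252  -10.4022834  -10.09940159]
```

Tangential force on the tool jumped to −10 N: the lamp is at its stop. Release and rise.

```bash
python3 -m jog '[[[0,0,0,0,0,0,0],[0,0,0,0,0,0,0.4],[0,0,0,0,0,0,1],[0,0,0,0,0,0,1],[0,0,0,0,0,0,1],[0,0,0,0,0,0,1],[0,0,-0.03,0,0,0,1],[0,0,-0.07,0,0,0,1],[0,0,-0.12,0,0,0,1],[0,0,-0.16,0,0,0,1],[0,0,-0.16,0,0,0,1]]]'
python3 - <<'E'
from h import *
save(grab_frame('top'),'top1.png');save(grab_frame('scene'),'scene1.png')
E
```

```text
time: 8.75
tool_pos: [0.6044, 0.3374, 0.4304]
ee_rot: [0.003, 0.541, 0.841, 0.005]
contact_force: [0.4, 0.6, 1.2]
finger_gap: 0.0855
```

View pics/top1.png

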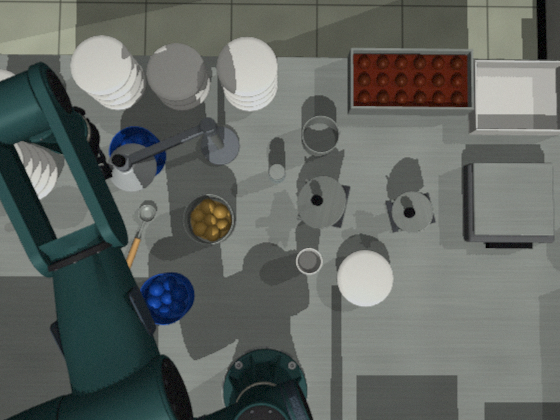

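View pics/scene1.png

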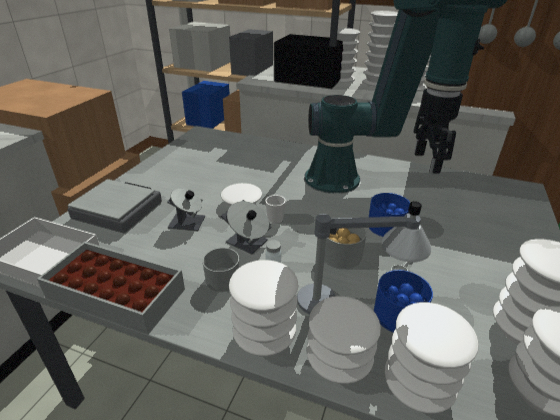

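Top view: the lamp is parked left with its knob at (119,160). The food pot, with potatoes, is uncovered at about (211,218) and nothing has been disturbed. Next I measure the pot rim and the lid.

Run:
```python
from h import *
T=cam('top');S=cam('scene')
t=cv2.imread('pics/top1.png');s=cv2.imread('pics/scene1.png')
def mk(im,roi,k): x0,x1,y0,y1=roi;return cv2.resize(im[y0:y1,x0:x1],None,fx=k,fy=k,interpolation=cv2.INTER_CUBIC)
a=mk(t,(175,245,185,255),5);b=mk(t,(290,360,165,235),5);cv2.imwrite('pics/c1.png',np.hstack([a,b]))
a=mk(s,(310,380,215,275),5);b=mk(s,(215,285,190,250),5);cv2.imwrite('pics/c2.png',np.hstack([a,b]))
g=cv2.cvtColor(t,cv2.COLOR_BGR2GRAY);
c=cv2.HoughCircles(cv2.resize(g[180:260,170:250],None,fx=4,fy=4,interpolation=cv2.INTER_CUBIC),cv2.HOUGH_GRADIENT,1,30,param1=80,param2=30,minRadius=85,maxRadius=125)
print(None if c is None else c[0][:5]/4+[170,180,0])
```

```text
[[208.375      218.875       23.57500076]]
```

View pics/c1.png

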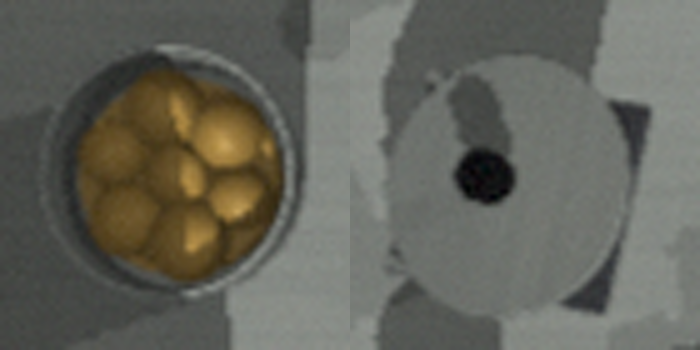

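View pics/c2.png

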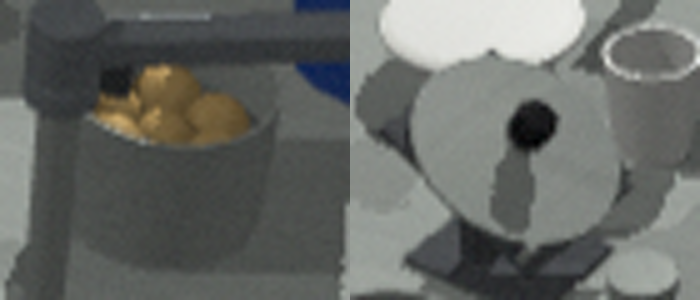

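```bash
cat >> h.py <<'E'
def axis(hd,tilt=30):
    h,t=np.radians(hd),np.radians(tilt);return np.array([np.sin(t)*np.cos(h),np.sin(t)*np.sin(h),np.cos(t)])
def Rax(a,hd): # tool z=-a, y along slope nearest heading hd
    h=np.radians(hd);y=np.array([np.cos(h),np.sin(h),0]);z=-a;y=y-z*(y@z);y/=np.linalg.norm(y);return np.c_[np.cross(y,z),y,z]
E
python3 - <<'E'
from h import *
T=cam('top');S=cam('scene')
print('pot',onz(T,(209.1,219.3),.1),onz(T,(208.4,218.9),.1))
kn,_=tri([(T,(316.4,199.7)),(S,(251.1,215.))])
# plate top centre in both views: scene crop ellipse x 410-350..622-350, y 57..245
sc=np.array([(61+271)/2,(57+245)/2])/5+[215,190]
pc,r=tri([(T,(322.2,201.9)),(S,sc)]);print('knob',kn,'plate',pc,r,sc)
v=kn-pc;print(np.linalg.norm(v),np.degrees(np.arctan2(v[1],v[0])),np.degrees(np.arccos(v[2]/np.linalg.norm(v))))
a1=onz(T,np.array([650-350,107])/5+[290,165],0);a2=onz(T,np.array([605-350,313])/5+[290,165],0);d=a1-a2;print('stand edge',np.degrees(np.arctan2(d[1],d[0])),d)
a=axis(77.7);P=kn+a*.105
print(P)
plan([((.57,0,.38),Rdown(60)),(P,Rax(a,77.7))])
E
```

```text
pot [0.47396028 0.14718401 0.1       ] [0.47501514 0.14906527 0.1       ]
knob [ 0.5265876  -0.13657313  0.11633056] plate [ 0.52208885 -0.15217345  0.08917764] [array([-1.21561703,  0.48805253]), array([-1.09431087, -0.08678725])] [248.2 220.2]
0.03163684338769376 73.91375020376442 30.87721194016476
stand edge -12.3604185107369 [ 0.11831237 -0.02592699  0.        ]
[ 0.53777169 -0.08527824  0.20726323]
p [0.6029 0.3367 0.4241] yawy 24.6 zax [ 0.004  0.002 -1.   ] F [ 0.7  0.5 -0.9] gap 0.0855 t 8.85 q6 -0.02
[-0.3901 -0.2266  0.0579] [ 0.0049  0.0016 -0.7877]
[-0.4757 -0.3139  0.2879] [ 0.6225 -0.3067 -1.154 ]
```

```bash
python3 -m jog '[[[-0.02,-0.01,0.0,0,0,-0.1,1],[-0.06,-0.03,0.01,0,0,-0.2,1],[-0.1,-0.05,0.02,0,0,-0.3,1],[-0.15,-0.08,0.03,0,0,-0.4,1],[-0.2,-0.11,0.04,0,0,-0.5,1],[-0.25,-0.14,0.05,0,0,-0.6,1],[-0.3,-0.17,0.055,0,0,-0.7,1],[-0.35,-0.2,0.058,0,0,-0.788,1],[-0.39,-0.227,0.058,0,0,-0.788,1],[-0.39,-0.227,0.058,0,0,-0.788,1]]]'
python3 - <<'E'
from h import *
kn=np.array([.5266,-.1356,.1163]);a=axis(77);P=kn+a*.105
plan([(P,Rax(a,77))])
T=cam('top');S=cam('scene')
im=grab_frame('top');d=dark(im,(100,140,140,180));print(d)
for q in d: print(onz(T,q[0],.311))
im=grab_frame('scene');d=dark(im,(400,430,195,225));print(d,proj(S,[.5998,.3355,.307]))
save(im,'scene2.png')
E
```

```text
time: 9.68
tool_pos: [0.5667, -0.0061, 0.3764]
ee_rot: [-0.002, 0.261, 0.965, -0.002]
contact_force: [0.1, 0.4, -1.1]
finger_gap: 0.0855
p [ 0.5667 -0.0061  0.3764] yawy 59.8 zax [-0.004 -0.003 -1.   ] F [ 0.1  0.4 -1.1] gap 0.0855 t 9.6833 q6 -1.17
[-0.0205 -0.1082  0.2261] [ 0.6561 -0.1041 -0.3732]
[(array([118.3, 160.2]), [14, 13, 131])]
[0.59921847 0.33049261 0.311     ]
[(array([414.4, 208.9]), [13, 14, 118])] [414.64269245 207.56003801]
```

```bash
python3 -m jog '[[[-0.002,-0.01,0.02,0.08,-0.01,-0.05,1],[-0.005,-0.025,0.05,0.16,-0.025,-0.1,1],[-0.008,-0.04,0.08,0.24,-0.04,-0.14,1],[-0.011,-0.055,0.11,0.32,-0.05,-0.18,1],[-0.014,-0.07,0.14,0.4,-0.063,-0.23,1],[-0.017,-0.085,0.17,0.48,-0.076,-0.27,1],[-0.019,-0.1,0.2,0.56,-0.09,-0.32,1],[-0.0205,-0.108,0.226,0.656,-0.104,-0.373,1],[-0.0205,-0.108,0.226,0.656,-0.104,-0.373,1],[-0.0205,-0.108,0.226,0.656,-0.104,-0.373,1]]]'
python3 - <<'E'
from h import *
kn=np.array([.5266,-.1356,.1163]);a=axis(77);P=kn+a*.105
plan([(P,Rax(a,77)),(kn-a*.004,Rax(a,77))])
W=cam('wrist');save(grab_frame('wrist'),'w3.png');print(proj(W,kn),proj(W,kn-.024*a),proj(W,[.4745,.149,.1]))
E
```

```text
time: 10.62
tool_pos: [0.5407, -0.076, 0.2072]
ee_rot: [-0.029, 0.106, 0.961, -0.255]
contact_force: [0.6, -0.8, -0.0]
finger_gap: 0.0851
p [ 0.5407 -0.076   0.2072] yawy 77.4 zax [-0.109 -0.484 -0.868] F [ 0.6 -0.8 -0. ] gap 0.0851 t 10.6167 q6 -1.1
[ 0.0005 -0.0101  0.0058] [0.0061 0.003  0.0073]
[ 0.0008 -0.0108  0.1511] [0.0061 0.003  0.0073]
[263.53287349 205.28749156] [264.45163106 195.67873506] [1035.61973918  -26.6312117 ]
```

View pics/w3.png

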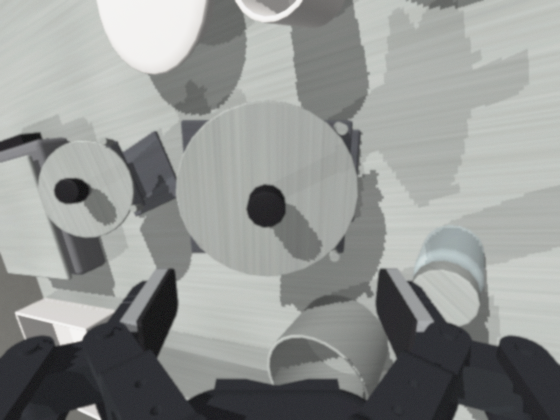

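Run:
```python
from h import *
W=cam('wrist');kn=np.array([.5266,-.1356,.1163])
for hd in (70,77,84):
    a=axis(hd);u=np.cross(a,[0,0,1.]);u/=np.linalg.norm(u);v=np.cross(a,u)
    c=kn-.024*a
    q=np.array([proj(W,c+.072*(np.cos(t)*u+np.sin(t)*v)) for t in np.linspace(0,6.28,200)])
    print(hd,q.min(0).round(1),q.max(0).round(1),proj(W,kn).round(1),'center-knob',((q.min(0)+q.max(0))/2-proj(W,kn)).round(1))
im=cv2.cvtColor(cv2.imread('pics/w3.png'),cv2.COLOR_BGR2RGB);print(dark(im,(240,300,180,230),40))
im=cv2.resize(im[85:290,160:375],None,fx=3.5/1.3,fy=3.5/1.3);save(im,'w3c.png')
```

```text
70 [174.6  96.8] [356.7 269. ] [264.9 202.5] center-knob [  0.7 -19.6]
77 [174.7  98.5] [356.3 273.1] [264.9 202.5] center-knob [  0.6 -16.6]
84 [175.2 100.6] [356.2 277.1] [264.9 202.5] center-knob [  0.8 -13.6]
[(array([270.2, 207.6]), [33, 39, 520])]
```

View pics/w3c.png

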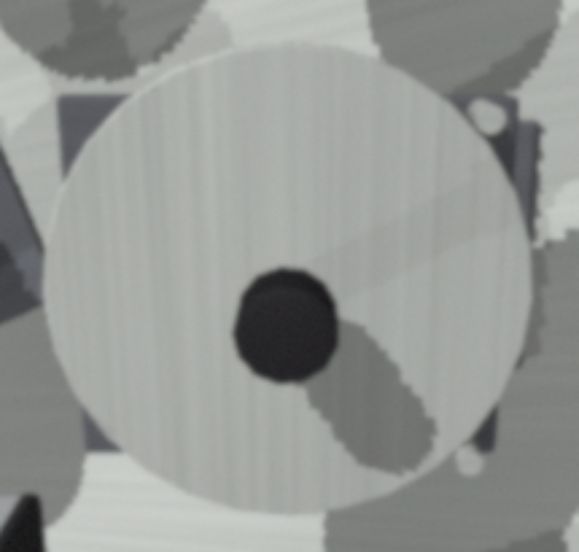

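Wrist close-up: the knob is at (266,206) and the plate spans x 176–358 and y 101–277. That matches the projection with heading 77°, tilt 30°, to about 3 px. The open jaws straddle the knob, so I'll advance along the lid's axis.

Run:
```python
from h import *
kn=np.array([.5275,-.136,.1163]);a=axis(77)
plan([(kn+a*.03,Rax(a,77)),(kn-a*.003,Rax(a,77))])
```

```text
p [ 0.542  -0.0766  0.2089] yawy 77.2 zax [-0.106 -0.483 -0.869] F [-0.5  0.5 -0.1] gap 0.0854 t 10.6667 q6 -1.1
[ 0.0016 -0.0095  0.1077] [0.0073 0.0066 0.0038]
[ 0.0018 -0.0097  0.1517] [0.0073 0.0066 0.0038]
```

```bash
python3 -m jog '[[[0.001,-0.004,0.03,0.007,0.006,0.004,1],[0.0015,-0.009,0.07,0.007,0.006,0.004,1],[0.0016,-0.0095,0.1,0.007,0.006,0.004,1],[0.0016,-0.0095,0.107,0.007,0.006,0.004,1],[0.0016,-0.0095,0.107,0.007,0.006,0.004,1],[0.0016,-0.0095,0.107,0.007,0.006,0.004,1]]]'
python3 - <<'E'
from h import *
kn=np.array([.5275,-.136,.1163]);a=axis(77)
plan([(kn+a*.03,Rax(a,77)),(kn-a*.003,Rax(a,77))])
W=cam('wrist');save(grab_frame('wrist'),'w4.png');print(proj(W,kn))
E
```

```text
time: 11.17
tool_pos: [0.5319, -0.1229, 0.1447]
ee_rot: [-0.028, 0.111, 0.96, -0.258]
contact_force: [-0.0, 0.2, 1.0]
finger_gap: 0.0854
p [ 0.5319 -0.1229  0.1447] yawy 76.8 zax [-0.11  -0.488 -0.866] F [-0.   0.2  1. ] gap 0.0854 t 11.1667 q6 -1.06
[0.0018 0.003  0.0019] [-0.0005  0.0033 -0.0046]
[0.0019 0.003  0.0459] [-0.0005  0.0033 -0.0046]
[278.30108347 251.61652956]
```

View pics/w4.png

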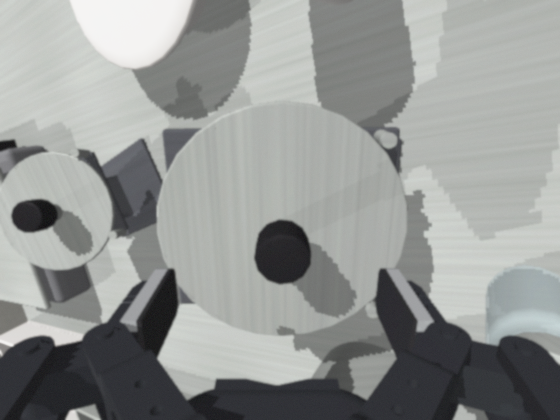

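The knob, at (282,251), is centred between the jaws (midpoint ~278). Advance and close.

```bash
python3 -m jog '[[[0.001,0.003,0.015,0,0.003,-0.004,1],[0.0019,0.003,0.03,0,0.003,-0.004,1],[0.0019,0.003,0.042,0,0.003,-0.004,1],[0.0019,0.003,0.046,0,0.003,-0.004,1],[0.0019,0.003,0.046,0,0.003,-0.004,1],[0.0019,0.003,0.046,0,0.003,-0.004,1]]]'
python3 - <<'E'
from h import *
kn=np.array([.5275,-.136,.1163]);a=axis(77)
plan([(kn-a*.003,Rax(a,77))])
E
```

```text
time: 11.72
tool_pos: [0.5254, -0.1377, 0.1116]
ee_rot: [-0.031, 0.109, 0.96, -0.258]
contact_force: [-0.0, 0.5, -0.2]
finger_gap: 0.0852
p [ 0.5254 -0.1377  0.1116] yawy 77.1 zax [-0.116 -0.488 -0.865] F [-0.   0.5 -0.2] gap 0.0852 t 11.7167 q6 -1.04
[-0.0022 -0.0006 -0.0028] [-0.0022 -0.0036  0.0028]
```

```bash
python3 -m jog '[[[-0.001,0,-0.002,0,0,0,0.4],[-0.001,0,-0.002,0,0,0,0],[-0.001,0,-0.002,0,0,0,-0.3],[-0.001,0,-0.002,0,0,0,-0.6],[-0.001,0,-0.002,0,0,0,-0.8],[-0.001,0,-0.002,0,0,0,-0.8],[-0.001,0,-0.002,0,0,0,-0.8],[-0.001,0,-0.002,0,0,0,-0.8],[-0.001,0,-0.002,0,0,0,-0.8]]]' 50
python3 - <<'E'
from h import *
plan([]);save(grab_frame('wrist'),'w5.png')
E
```

```text
time: 12.47
tool_pos: [0.5269, -0.1367, 0.1137]
ee_rot: [-0.03, 0.109, 0.96, -0.258]
contact_force: [-0.6, 4.3, 5.8]
finger_gap: 0.0263
p [ 0.5269 -0.1367  0.1137] yawy 77.1 zax [-0.114 -0.488 -0.865] F [-0.6  4.3  5.8] gap 0.0263 t 12.4667 q6 -1.04
```

View pics/w5.png

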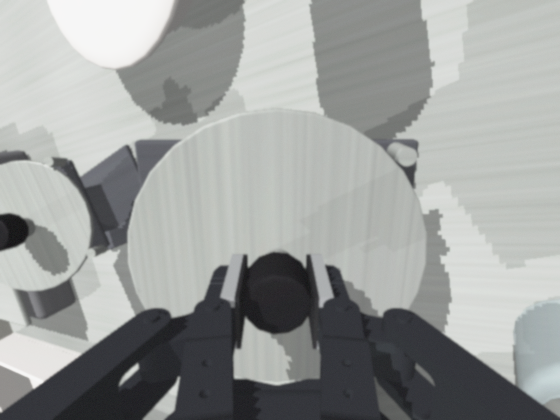

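The grip is good: gap 26 mm, knob centred at (277,290) between the pads. Lift along the lid's axis.

```bash
python3 -m jog '[[[0,0,-0.01,0,0,0,-0.8],[0,0,-0.02,0,0,0,-0.8],[0,0,-0.035,0,0,0,-0.8],[0,0,-0.055,0,0,0,-0.8],[0,0,-0.08,0,0,0,-0.8],[0,0,-0.08,0,0,0,-0.8]]]'
python3 - <<'E'
from h import *
T=cam('top');S=cam('scene')
for X,o,so in [((.4697,.1362,.311),(203.6,217.2),None),((.5998,.3355,.311),(118.3,160.2),(414.4,208.9)),((.5275,-.1343,.118),(316.4,199.7),(251.1,215.))]:
    print('top obs-pred',(np.array(o)-proj(T,X)).round(2),'scene',None if so is None else (np.array(so)-proj(S,X)).round(2))
for y in (.147,.149,.151): print(y,proj(S,[.474,y,.1]))
plan([])
save(grab_frame('wrist'),'w6.png')
im=cv2.cvtColor(cv2.imread('pics/scene2.png'),cv2.COLOR_BGR2RGB)
save(cv2.resize(im[200:280,300:390],None,fx=7,fy=7,interpolation=cv2.INTER_CUBIC),'pots.png')
E
```

```text
time: 13.02
tool_pos: [0.5358, -0.1063, 0.1682]
ee_rot: [-0.028, 0.109, 0.96, -0.257]
contact_force: [1.6, 0.5, -3.2]
finger_gap: 0.0268
top obs-pred [ 1.35 -0.03] scene None
top obs-pred [2.18 0.27] scene [-0.57  2.73]
top obs-pred [1.3  0.21] scene [-0.08  0.16]
0.147 [341.83289583 229.60949803]
0.149 [342.46821873 229.75326021]
0.151 [343.10414626 229.89715922]
p [ 0.5358 -0.1063  0.1682] yawy 77.0 zax [-0.109 -0.488 -0.866] F [ 1.6  0.5 -3.2] gap 0.0268 t 13.0167 q6 -1.08
```

View pics/w6.png

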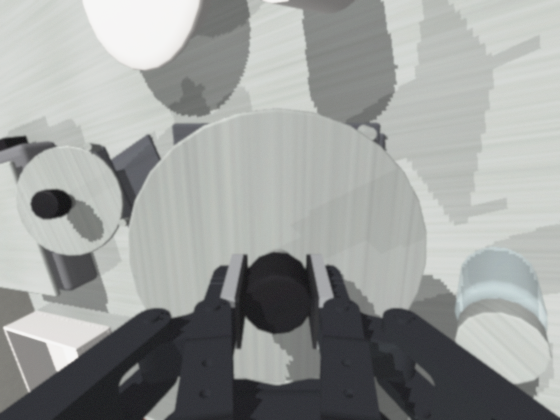

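View pics/pots.png

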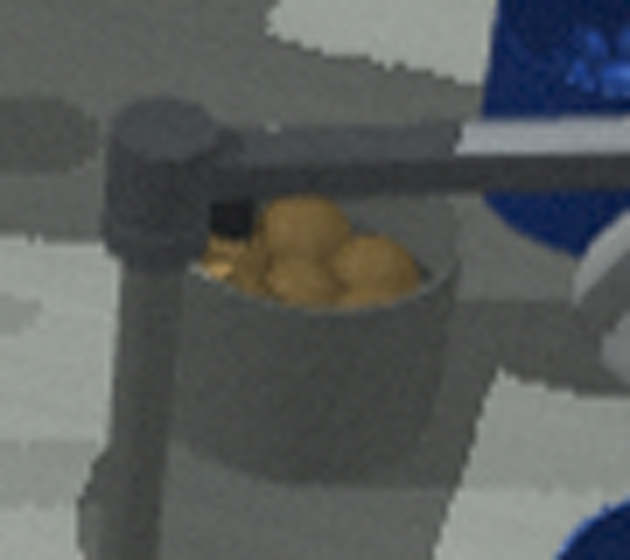

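Run:
```python
from h import *
T=cam('top');S=cam('scene')
c=onz(T,(207.75,219.2),.1);print(c)
th=np.linspace(0,6.28,400)
q=np.array([proj(S,[c[0]+.068*np.cos(t),c[1]+.068*np.sin(t),.1]) for t in th]);i=q[:,0].argmax();j=q[:,1].argmax();print('right',q[i],'bottom',q[j])
P=np.array([c[0],c[1],0])
for hh in (.30,.20): 
  plan([((.535,-.02,.30),Rax(axis(77,15),77)),((c[0],c[1],.26),Rdown(77))])
  break
```

```text
[0.47420283 0.15078469 0.1       ]
right [365.3921244  232.58107578] bottom [346.42911446 243.93722984]
p [ 0.5351 -0.1069  0.1669] yawy 77.1 zax [-0.11  -0.488 -0.866] F [-1.4 -1.  -3. ] gap 0.0263 t 13.0667 q6 -1.08
[ 0.0258  0.0089 -0.2102] [-0.3338  0.0026  0.0018]
[ 0.1556  0.212  -0.2662] [-0.6671  0.0023  0.0021]
```

```bash
python3 -m jog '[[[0.002,0,-0.02,0,0,0,-0.8],[0.005,0.002,-0.05,-0.04,0,0,-0.8],[0.01,0.004,-0.08,-0.08,0,0,-0.8],[0.015,0.005,-0.12,-0.14,0,0,-0.8],[0.019,0.007,-0.15,-0.2,0,0,-0.8],[0.023,0.008,-0.18,-0.26,0,0,-0.8],[0.026,0.009,-0.21,-0.32,0,0,-0.8],[0.042,0.035,-0.217,-0.37,0,0,-0.8],[0.058,0.06,-0.224,-0.42,0,0,-0.8],[0.075,0.085,-0.231,-0.47,0,0,-0.8],[0.091,0.11,-0.238,-0.52,0,0,-0.8],[0.107,0.135,-0.245,-0.57,0,0,-0.8],[0.123,0.16,-0.252,-0.62,0,0,-0.8],[0.14,0.19,-0.26,-0.667,0,0,-0.8],[0.15,0.205,-0.264,-0.667,0,0,-0.8],[0.1556,0.212,-0.266,-0.667,0,0,-0.8],[0.1556,0.212,-0.266,-0.667,0,0,-0.8],[0.1556,0.212,-0.266,-0.667,0,0,-0.8]]]'
python3 - <<'E'
from h import *
plan([((.4742,.1508,.26),Rdown(77)),((.4742,.1508,.16),Rdown(77))])
save(grab_frame('scene'),'scene3.png');save(grab_frame('wrist'),'w7.png')
E
```

```text
time: 14.57
tool_pos: [0.4731, 0.1494, 0.2581]
ee_rot: [-0.002, 0.112, 0.994, -0.001]
contact_force: [0.3, -0.4, -3.3]
finger_gap: 0.0266
p [0.4731 0.1494 0.2581] yawy 77.1 zax [-0.003 -0.002 -1.   ] F [ 0.3 -0.4 -3.3] gap 0.0266 t 14.5667 q6 -1.18
[-0.001   0.0021 -0.0026] [-0.0035 -0.0037  0.0021]
[-0.0014  0.0025  0.1308] [-0.0035 -0.0037  0.0021]
```

View pics/scene3.png

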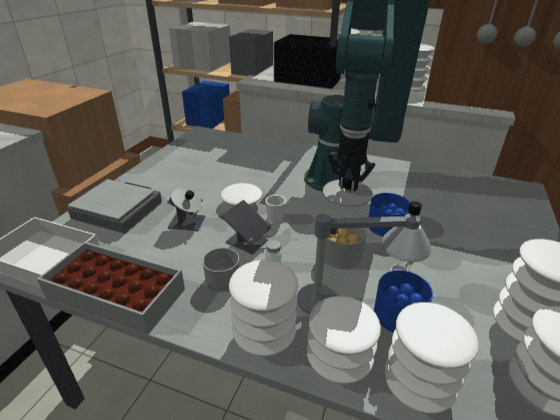

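View pics/w7.png

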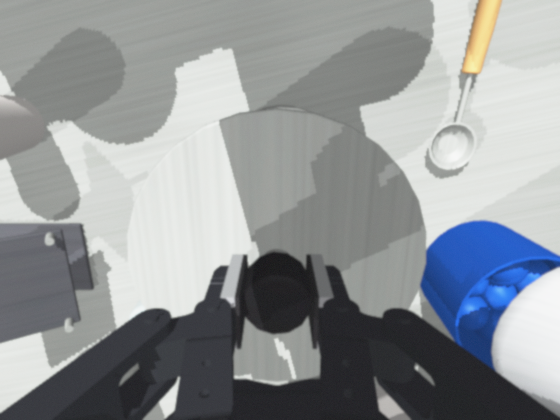

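Scene view: the lid is held level above the pot and clear of the lamp, at about (348,192). The wrist view shows it unmoved in the grip. I'll check the lid's offset from the tool axis, then lower.

Run:
```python
from h import *
W=cam('wrist');p=read_state()['tool_pos'];R=Rnow()
for dx in (-.003,0,.003):
    c=p-.005*R[:,2]+R[:,0]*dx
    q=np.array([proj(W,c+.024*R[:,2]+R[:,0]*.072*np.cos(t)+R[:,1]*.072*np.sin(t)) for t in np.linspace(0,6.28,300)])
    k=np.array([proj(W,c-.011*R[:,2]+R[:,0]*.014*np.cos(t)+R[:,1]*.014*np.sin(t)) for t in np.linspace(0,6.28,300)])
    print(dx,'plate',q.min(0).round(1),q.max(0).round(1),'knobtop',k.min(0).round(1),k.max(0).round(1))
plan([((.4742,.1508,.16),Rdown(77)),((.4742,.1508,.136),Rdown(77))])
im=cv2.imread('pics/w7.png');cv2.imwrite('pics/w7c.png',cv2.resize(im[90:400,110:440],None,fx=1.9,fy=1.9))
```

```text
-0.003 plate [122.  118.4] [424.1 389.4] knobtop [235.9 285.7] [308.7 347.4]
0 plate [121.1 111. ] [425.  385.1] knobtop [235.6 278.5] [308.9 341.2]
0.003 plate [120.2 103.4] [425.8 380.7] knobtop [235.3 271.3] [309.2 334.9]
p [0.4738 0.1492 0.2585] yawy 77.0 zax [-0.002 -0.002 -1.   ] F [-0.1 -0.  -3.2] gap 0.0268 t 14.6667 q6 -1.18
[-0.0003  0.0024  0.1313] [-0.0026 -0.0025  0.0007]
[-0.0004  0.0025  0.1633] [-0.0026 -0.0025  0.0007]
```

View pics/w7c.png

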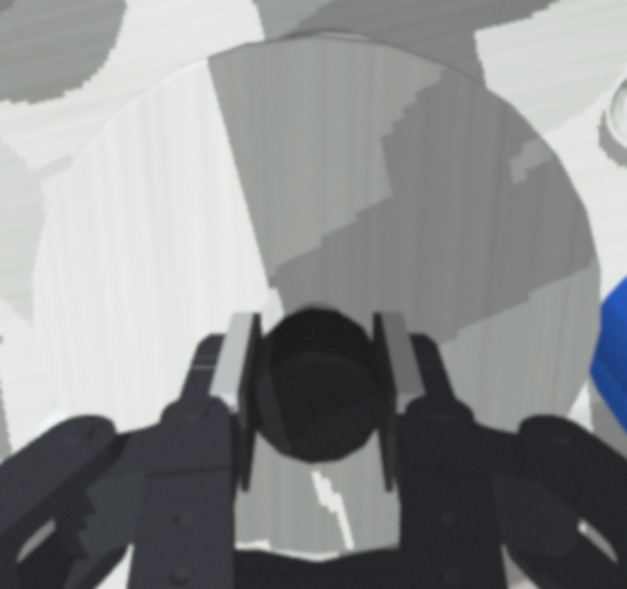

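```bash
python3 -m jog '[[[-0.001,0.0015,0.02,0,0,0,-0.8],[-0.0015,0.0024,0.05,-0.002,-0.002,0,-0.8],[-0.0015,0.0024,0.08,-0.002,-0.002,0,-0.8],[-0.0015,0.0024,0.105,-0.002,-0.002,0,-0.8],[-0.0015,0.0024,0.12,-0.002,-0.002,0,-0.8],[-0.0015,0.0024,0.131,-0.002,-0.002,0,-0.8],[-0.0015,0.0024,0.131,-0.002,-0.002,0,-0.8],[-0.0015,0.0024,0.131,-0.002,-0.002,0,-0.8]]]'
python3 - <<'E'
from h import *
plan([((.475,.1507,.16),Rdown(77)),((.475,.1507,.136),Rdown(77))])
save(grab_frame('scene'),'scene4.png',(290,400,160,280),5)
E
```

```text
time: 15.33
tool_pos: [0.475, 0.151, 0.1603]
ee_rot: [-0.0, 0.113, 0.994, 0.0]
contact_force: [-0.1, -1.2, -2.6]
finger_gap: 0.0266
p [0.475  0.151  0.1603] yawy 77.0 zax [-0.001  0.    -1.   ] F [-0.1 -1.2 -2.6] gap 0.0266 t 15.3333 q6 -1.18
[-0.0001 -0.0004  0.0004] [ 0.0001 -0.0013  0.0004]
[-0.0002 -0.0004  0.0324] [ 0.0001 -0.0013  0.0004]
```

View pics/scene4.png

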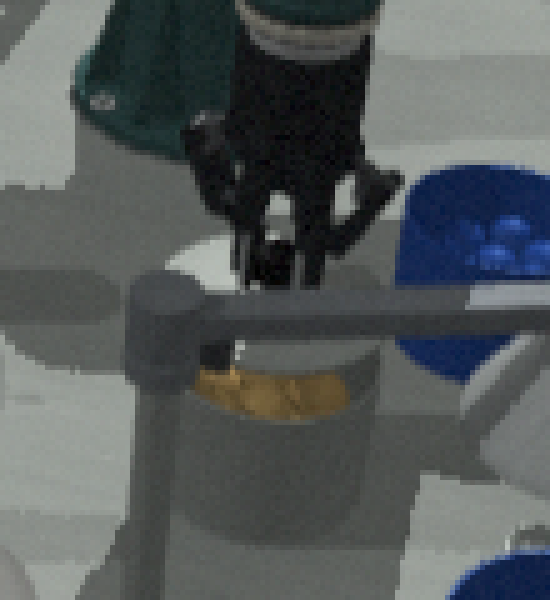

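The lid is centred over the mouth: its right edge at 366 lines up with the pot's at 366. Lowering slowly.

```bash
python3 -m jog '[[[0,0,0.006,0,0,0,-0.8],[0,0,0.012,0,0,0,-0.8],[0,0,0.017,0,0,0,-0.8],[0,0,0.022,0,0,0,-0.8],[0,0,0.027,0,0,0,-0.8],[0,0,0.027,0,0,0,-0.8],[0,0,0.027,0,0,0,-0.8]]]'; python3 -m jog '[[[0,0,0.002,0,0,0,-0.8],[0,0,0.004,0,0,0,-0.8],[0,0,0.006,0,0,0,-0.8],[0,0,0.008,0,0,0,-0.8],[0,0,0.008,0,0,0,-0.8]]]'
```

```text
time: 15.97
tool_pos: [0.4742, 0.1514, 0.1396]
ee_rot: [-0.001, 0.113, 0.994, 0.0]
contact_force: [0.3, 0.3, -3.3]
finger_gap: 0.0264
time: 16.38
tool_pos: [0.4743, 0.1514, 0.1337]
ee_rot: [-0.001, 0.113, 0.994, 0.0]
contact_force: [-0.2, -0.2, -3.3]
finger_gap: 0.0271
```

```bash
python3 -m jog '[[[0,0,0.002,0,0,0,-0.8],[0,0,0.004,0,0,0,-0.8],[0,0,0.006,0,0,0,-0.8],[0,0,0.006,0,0,0,-0.8]]]'; python3 -m jog '[[[0,0,0.002,0,0,0,-0.8],[0,0,0.003,0,0,0,-0.8],[0,0,0.004,0,0,0,-0.8],[0,0,0.004,0,0,0,-0.8]]]'
```

```text
time: 16.72
tool_pos: [0.4743, 0.1514, 0.1291]
ee_rot: [-0.001, 0.113, 0.994, 0.0]
contact_force: [-0.4, -0.6, -3.8]
finger_gap: 0.0264
time: 17.05
tool_pos: [0.4744, 0.1514, 0.1263]
ee_rot: [-0.001, 0.113, 0.994, 0.0]
contact_force: [-0.9, -0.5, -3.3]
finger_gap: 0.0268
```

```bash
python3 -m jog '[[[0,0,0.001,0,0,0,-0.8],[0,0,0.002,0,0,0,-0.8],[0,0,0.002,0,0,0,-0.8]]]'
python3 - <<'E'
from h import *
plan([]);save(grab_frame('scene'),'scene5.png',(290,400,160,280),5)
E
```

```text
time: 17.3
tool_pos: [0.4746, 0.1514, 0.1252]
ee_rot: [-0.0, 0.113, 0.994, 0.0]
contact_force: [-0.6, -0.6, 1.9]
finger_gap: 0.0266
p [0.4746 0.1514 0.1252] yawy 77.0 zax [-0.001  0.001 -1.   ] F [-0.6 -0.6  1.9] gap 0.0266 t 17.3 q6 -1.18
```

View pics/scene5.png

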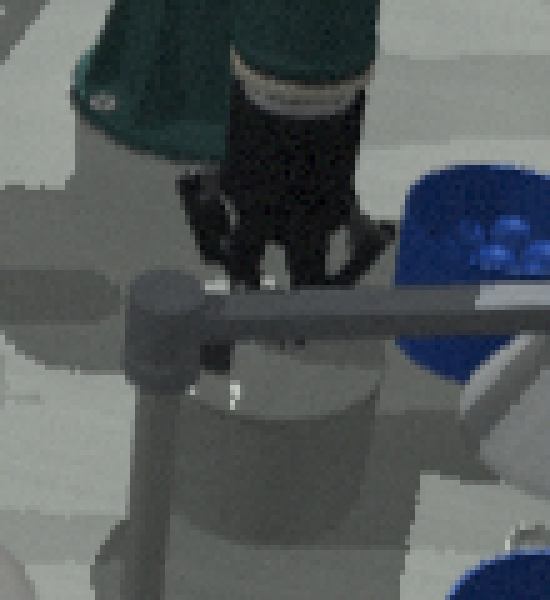

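The force stepped from −3.3 to +1.9 N at TCP z 0.125, which is the fully-home height, and the plate lies on the rim. One slight settle, then release.

```bash
python3 -m jog '[[[0,0,0.001,0,0,0,-0.8],[0,0,0.001,0,0,0,-0.8],[0,0,0.001,0,0,0,-0.6],[0,0,0.001,0,0,0,-0.3],[0,0,0.001,0,0,0,0],[0,0,0.001,0,0,0,0.4],[0,0,0.001,0,0,0,1],[0,0,0,0,0,0,1],[0,0,0,0,0,0,1],[0,0,0,0,0,0,1],[0,0,0,0,0,0,1]]]' 20; python3 -m jog '[[[0,0,-0.01,0,0,0,1],[0,0,-0.03,0,0,0,1],[0,0,-0.06,0,0,0,1],[0,0,-0.1,0,0,0,1],[0,0,-0.15,0,0,0,1],[0,0,-0.2,0,0,0,1],[0,0,-0.25,0,0,0,1],[0,0,-0.25,0,0,0,1]]]';  python3 - <<'E'
from h import *
plan([]);save(grab_frame('scene'),'scene6.png');save(grab_frame('top'),'top6.png');W=cam('wrist');save(grab_frame('wrist'),'w8.png')
E
```

```text
time: 18.27
tool_pos: [0.4745, 0.1514, 0.1249]
ee_rot: [-0.0, 0.113, 0.994, 0.0]
contact_force: [0.4, -0.1, 0.5]
finger_gap: 0.0851
time: 18.93
tool_pos: [0.4786, 0.1521, 0.3207]
ee_rot: [0.006, 0.113, 0.994, 0.002]
contact_force: [0.3, 0.2, -0.1]
finger_gap: 0.0851
p [0.4786 0.1521 0.3207] yawy 77.1 zax [ 0.013  0.003 -1.   ] F [ 0.3  0.2 -0.1] gap 0.0851 t 18.9333 q6 -1.18
```

View pics/w8.png

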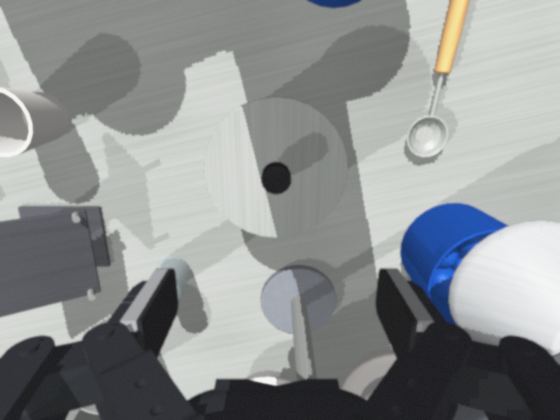

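View pics/scene6.png

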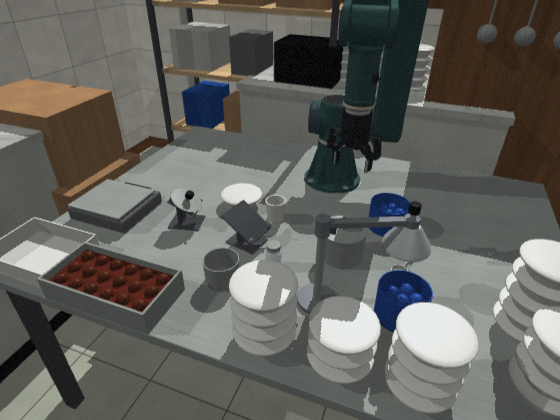

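Wrist view: the lid is on the pot, plate centred at (276,168) with the knob at (276,178). Scene view: the lamp is parked with its knob at (414,209), and everything else is where it was. I'll move aside for a clear check.

```bash
python3 -m jog '[[[0,0,-0.04,0,0,0,1],[0,-0.02,-0.08,0,0,0,1],[-0.01,-0.06,-0.107,0,0,0,1],[-0.01,-0.11,-0.107,0,0,0,1],[-0.02,-0.16,-0.107,0,0,0,1],[-0.02,-0.21,-0.107,0,0,0,1],[-0.02,-0.26,-0.107,0,0,0,1],[-0.03,-0.31,-0.107,0,0,0,1],[-0.03,-0.36,-0.107,0,0,0,1],[-0.038,-0.4,-0.107,0,0,0,1],[-0.038,-0.4,-0.107,0,0,0,1],[-0.038,-0.4,-0.107,0,0,0,1]]]'
python3 - <<'E'
from h import *
T=cam('top');S=cam('scene')
t=grab_frame('top');save(t,'top7.png');s=grab_frame('scene');save(cv2.resize(s[185:285,160:440],None,fx=2.8,fy=2.8,interpolation=cv2.INTER_CUBIC),'s7c.png')
print(dark(t,(180,240,190,250)),dark(t,(100,140,140,180)),dark(t,(390,430,195,230)));print(dark(s,(400,430,195,225)),dark(s,(180,200,188,203)),dark(s,(330,370,205,235)))
print('lid knob expected if home: top',proj(T,[.4745,.1514,.135])+[1.35,.1])
save(cv2.resize(t[185:255,170:250],None,fx=8,fy=8,interpolation=cv2.INTER_CUBIC),'t7c.png')
E
```

```text
time: 20.08
tool_pos: [0.4342, -0.1484, 0.3906]
ee_rot: [-0.002, 0.115, 0.993, 0.001]
contact_force: [-0.2, 1.1, -0.3]
finger_gap: 0.0852
[(array([207.3, 218.8]), [11, 10, 82])] [(array([118.4, 160.1]), [14, 13, 134])] [(array([409., 212.]), [11, 11, 85]), (array([397.6, 221. ]), [18, 16, 135])]
[(array([414.1, 208.8]), [13, 14, 124])] [(array([189. , 195.1]), [9, 9, 49])] [(array([332.7, 230.7]), [6, 6, 31])]
lid knob expected if home: top [207.1400184  218.60507571]
```

View pics/top7.png

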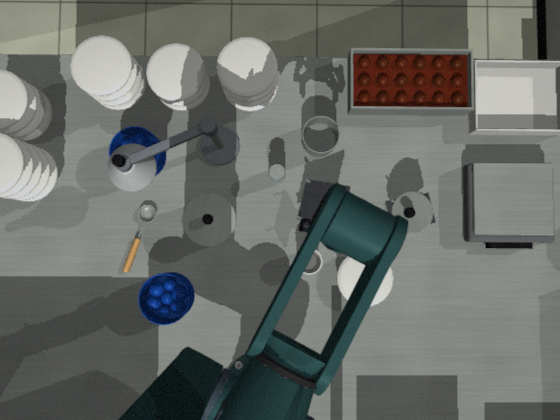

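View pics/s7c.png

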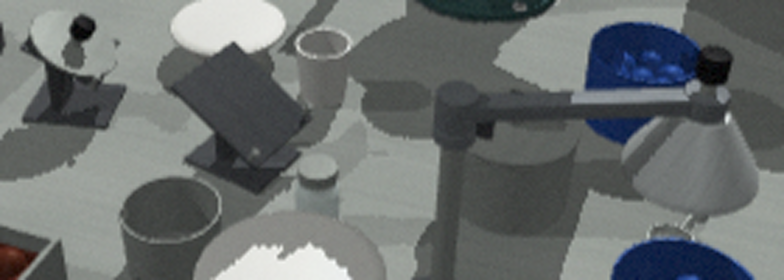

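View pics/t7c.png

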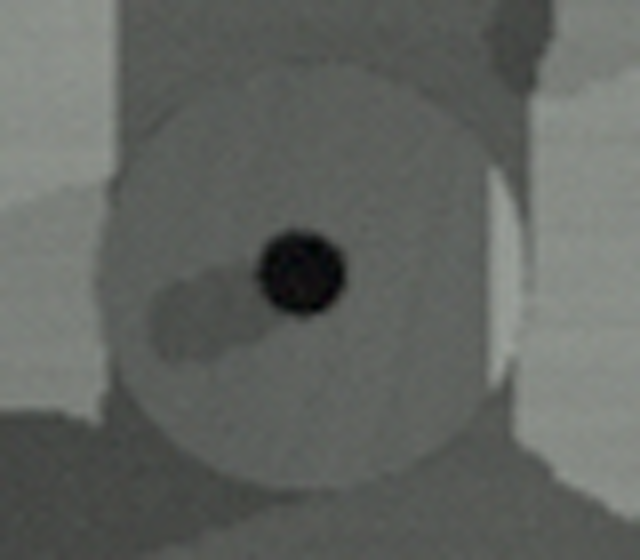

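Top view: the lid's knob is at (207.3,218.8), where (207.1,218.6) is expected if it is home. The plate is a full circle centred at (209,219). The lamp knob is still at (118,160) and the small lid's knob at (409,212). Handing in.

```bash
python3 -c "
from station import *
print(finish_job(),read_state()['time'])"
```

```text
the job is handed in; nothing more can be done
the job is handed in; nothing more can be done
```

The job is handed in, at about 20 s on the robot's clock. The lamp is parked at its left stop and the larger lid is on the pot, released.

**Lamp:** I took it by its knob and swung it round until it pushed back with about 10 N at the stop. In the last pictures its knob is where I left it.

**Lid:** I gripped its knob along the lid's tilted axis, lifted it off the stand, levelled it and lowered it in small steps. It touched down at the expected fully-home height, and I let go there. In the last top view its knob is within 0.3 px of the fully-seated position and the plate looks level and centred.

**Other things:** The small lid's knob is at the same pixel as at the start. The other things looked unmoved by eye. The arm partly hid the cup and the meal bowl in the last top view, but both looked in place in the scene view.

**Disagreements:**
- **Top camera:** it read about 3–5 mm to the robot's right of what the grasps showed, so I corrected the pot position for that.
- **Wrist camera:** it was off by about 2–4 px.
- **Lamp stop:** it came at 1.15 rad measured from world −x, not 1.10. I put that down to the lamp base being turned slightly, but did not check it separately.

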